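# Jack up the stirrer and hold it for a foot change

### The job

A foot under the flat grey stirrer is to be changed: take the small jack by its column and set it flat on the bench with its saddle centred under the pad of the stirrer's lift lug (the one with the round boss on top), and let go of it with the handle up. Then press the pump handle all the way down once to bed the saddle, let it come all the way up so that the stirrer stands down again, and press it all the way down a second time; finish while holding the handle down, with the jack alone carrying the raised stirrer. Leave the other things on the bench where they are.

Things in the scene. Friction and masses are not known exactly. Their poses are not given: they have to be found in the camera images.
- jack: Loose toe jack, about 0.73 kg (varies). Origin: underside, below its column. x axis forward to the saddle, y across, z up. Steel base plate x -120 to +64, 70 wide, 10 thick. At the origin a plain aluminium column 40 long (x), 30 wide (y), up to z = 110: take it here, fingers across the 30. Toe with saddle in front; behind, the pump handle slopes up and back. Beside the column only the base plate.
- jack_grip (a point): Point inside the jack's column to grip it at: 88 mm above the jack's underside, on its origin's axis.
- jack_saddle (a point): Centre of the saddle's flat top: steel disc 22 across, 10 thick, 52 mm ahead of the jack's origin. Its top is 30 mm above the jack's underside with the handle up and rises 24 mm with the full stroke.
- handle_pivot (a point): Pivot of the pump handle inside the column: 8 mm behind the jack's origin, 50 mm above its underside. The pivot axis is the jack's y axis.
- handle_pad (a point): Centre of the top face of the black rubber pad (40 long, 30 wide, 12 thick) at the handle's end, 115 mm from the pivot along the handle, the face 6 mm above the handle's centre line. Press here from above; as the handle goes down the pad swings on an arc about the pivot, about 54 mm down and 20 mm back. Its frame turns with the handle.
- handle (a joint): Pump handle angle, rad: 0 = up (sloping 0.55 rad above level; a spring returns it there), 0.5 = fully down on its stop (0.05 rad above level). The saddle rises 48 mm per rad, in step both ways: the jack does not hold by itself. Fully down under load takes about 5 to 8 N at the pad; more only presses on the stop.
- lift_pad (a point): Underside centre of the round pad (24 across) under the stirrer's lift lug, 40 mm above the bench when down. The lug, a steel plate 36 wide, juts 40 mm from the front face, 43 to 51 mm above the bench, with a round boss (20 across, to 57 mm high) on top right over the pad; pad centre 24 mm from the face. x axis: level into the stirrer, square to the face. The plain tab without boss is not one.
- stirrer: The stirrer: flat grey housing 200 deep (x), 300 wide (y), 15 to 59 mm above the bench, six round places on top, about 1.8 kg (varies), half of it borne at the lift pad. It tilts on a fixed hinge rail along its rear edge, 229 mm from the lift pad; full jack stroke raises the pad 14 mm. Origin: on the bench under its middle; x axis from its front face (lug side, towards the robot) to its rear.
- bottle_a: Bystander, leave it alone: clear bottle with a blue cap, 64 wide, 150 tall (mm). Origin: centre of the underside.
- bottle_b: Bystander, leave it alone: clear bottle with a blue cap, 64 wide, 150 tall (mm). Origin: centre of the underside.
- beaker: Bystander, leave it alone: clear open beaker, 68 wide, 90 tall (mm). Origin: centre of the underside.
- tip_box: Bystander, leave it alone: closed grey box 85 x 120 x 55 tall (mm). Origin: centre of the underside.
- spare_foot: Bystander, leave it alone: spare rubber foot, 30 wide, 30 tall, with a stud on top (mm). Origin: centre of the underside.
- stir_bar: Bystander, leave it alone: white stir bar, 10 thick, about 40 to 50 long, lying; its origin is on its underside as built and turns as it rolls (mm).
- spanner: Bystander, leave it alone: steel spanner, 110 long, lying (mm).
There are look-alikes about, which are no part of the job. What is shaped like the jack but red or yellow is not meant.

How it is judged:
By the outcome, as a careful person would: the job done as asked, in the order asked, and still so for the second after the job is handed in, while the arm keeps its last pose, push and grip.
It also fails if it takes over 54 s, if anything falls off the work surface, if the arm or the gripper's body presses on something with over 40 N, if the wrist force passes 120 N, or if a joint passes its speed limit or range.

### The arm

A 6-joint arm with a two-finger parallel gripper is mounted at the origin on the work surface. World frame = base frame: x ahead of the robot, y to its left, z up, the work surface at z = 0. Lengths are in mm, angles in rad, forces in N, time in s.
With the tool pointing down it reaches from about 400 to 825 mm from the base axis. Payload 7 kg.
Tool frame: the origin (TCP) lies on the mounting face of the last link; the fingertips stand 178 mm ahead of it and the grasp point (between the pads) lies 159 mm ahead of it (bot.tcp_to_tips is the distance from the TCP to the fingertips, in mm); z points along the fingers, y is the direction in which the jaws open and shut (so a half turn about z gives the same grasp; the last joint's range is limited). The gripper opens to 88 mm and grips with 3 to 60 N. Pads are 19 mm wide; open, the fingers measure 130 mm over their backs; the gripper's body (78 mm by 193 mm) begins 47 mm behind the grasp point.
Start: joints at [-0.924, 0.359, 0.012, 0, -1.224, -0.288], TCP at [237, -632.002, 404.661] pointing down, gripper open.
Joint ranges: [-3.07, 3.07], [-1.43, 2.12], [-1.02, 1.25], [-3.03, 1.67], [-3.05, -0], [-3.03, 3.03]. Speed limits (rad/s): [2.39, 2.39, 3.01, 3.14, 3.14, 3.14].

### API

Orientations are given as a rotation vector (axis times angle).
In Python, from plant import status, viewer, ticket, bot gives the robot as it stands. The module is installed in compiled form; this text tells all that it offers.
- The arm moves only by the tool apply_moves, never from a script. Its argument "steps" is text: rows parted by semicolons, each of 7 numbers parted by spaces: the shift along the tool's x, y, z in m, then the turn, a rotation vector about the tool's x, y, z in rad, then the gripper's target within -1 to 1 (shut at 1, half-way at 0, fully open at -1). A call has 1 to 20 rows; each row shifts and turns the pose as measured when the row begins, along the tool's axes as they then stand; what a row does not reach is not made up. A row lasts 1/12 s, in which the tool goes at most 41.7 mm and 7.16 degrees, less where a joint would pass 70% of its speed; a pose out of reach is approached as far as the arm can. A call with a gripper value outside its range is refused whole. The fingers move at their own pace and stop on an object; "squeeze" is the grip in N (left out, the last holds). Time passes only in rows, so rows that do not move let the fingers close. It gives the time, the measured TCP pose, the force and the opening at its end, in the units of the state.
- status.get_obs(): the state, without advancing time (a new reading comes with each control period).
- viewer.get_image(name): name is "side" or "top" or "wrist"; returns a dict with "pixels" (420x560x3 uint8, red, green, blue), "fx", "fy", "cx", "cy" (pixels), "R" (3x3) and "t" (3): a world point X has camera coordinates R X + t. Camera axes: x right, y down, z forward; pixel columns grow to the right and rows downward; lengths in mm; the calibration is good to about 2 mm. A picture is of the moment at which its call begins. There is no depth.
- ticket.close_job(): hands the job in, once; it reports no verdict.
The state is a dict: "time": time; "q": joint angles; "dq": joint speeds; "effort": joint torques, N m; "tool_pos": TCP position; "orientation": TCP orientation; "force": force on the tool from outside, world axes, zero at the start; "wrist_torque": the same for the moment, N m; "gripper_width": opening from 0.0 (shut) to 1.0 (fully open).
Only numpy, scipy, OpenCV 4.12 (cv2) and the standard library are available. Lean on these libraries where they do the work, as an engineer would, in place of code of your own. Each camera call takes 0.05 s, during which the arm holds its last target.

## Working session

There is one attempt and no reset: what is moved stays moved. The work goes in short steps, Python scripts to look and compute and a tool call to move; the robot and the scene stay as the last step left them, time stands still between calls to the robot, and variables do not carry over. Pictures are saved under pics/ and viewed, and the job is handed in when it is done.

Besides the shell and the picture viewer there is one more tool, called after "Emit:" in YAML: its name, and indented under it one key for each argument. apply_moves: Moves the arm, as the interface text tells. Its arguments: {"type":"object","properties":{"steps":{"type":"string"},"squeeze":{"type":"number"}},"required":["steps"]}

```bash
mkdir -p pics; ls; cat > h.py <<'E'
import numpy as np, cv2
from plant import status, viewer, ticket, bot
def img(n):
    d=viewer.get_image(n); return d
def save(d,f,crop=None,scale=1):
    p=np.array(d["pixels"])[:,:,::-1]
    if crop: r0,r1,c0,c1=crop; p=p[r0:r1,c0:c1]
    if scale!=1: p=cv2.resize(p,None,fx=scale,fy=scale,interpolation=cv2.INTER_CUBIC)
    cv2.imwrite('pics/'+f,p)
def ray(d,u,v):
    R=np.array(d["R"]);t=np.array(d["t"]); c=-R.T@t
    return c,R.T@np.array([(u-d["cx"])/d["fx"],(v-d["cy"])/d["fy"],1])
def onz(d,u,v,z):
    c,r=ray(d,u,v); return c+r*(z-c[2])/r[2]
def proj(d,X):
    x=np.array(d["R"])@np.array(X)+np.array(d["t"]); return np.array([d["fx"]*x[0]/x[2]+d["cx"],d["fy"]*x[1]/x[2]+d["cy"]])
E
python3 - <<'E'
from h import *
import pickle
print(status.get_obs())
for n in("side","top","wrist"):
    d=img(n); save(d,n+'0.png'); pickle.dump(d,open(n+'0.pkl','wb')); print(n,d["fx"],-np.array(d["R"]).T@np.array(d["t"]))
E
```

```text
pics
{'time': 0.0, 'q': array([-9.23888292e-01,  3.59379767e-01,  1.10640989e-02, -3.83880800e-04,
       -1.22407932e+00, -2.88067528e-01]), 'dq': array([-0.00182684,  0.00034223,  0.00068319, -0.00166563, -0.00058591,
       -0.000487  ]), 'effort': array([ 1.86380654e-03, -5.82712054e+01,  2.93066454e+01,  6.99733034e+00,
        7.14212714e-03, -2.26420320e-04]), 'tool_pos': array([ 236.96841707, -631.82860468,  403.72324412]), 'orientation': array([ 5.60372714e-01, -3.09080550e+00, -2.49690192e-03]), 'force': array([ 0.07711226, -0.0775284 , -0.30615374]), 'wrist_torque': array([-0.00356058,  0.0055137 , -0.00343648]), 'gripper_width': 1.002571363437285}
side 459.9467645245643 [  -2.66183016  686.21846359 1041.09569047]
top 415.2769311552307 [ 342.6759698   -54.51426625 1140.12420688]
wrist 353.8971735957697 [ 156.87602185 -662.17165983  383.40414648]
```

View pics/top0.png

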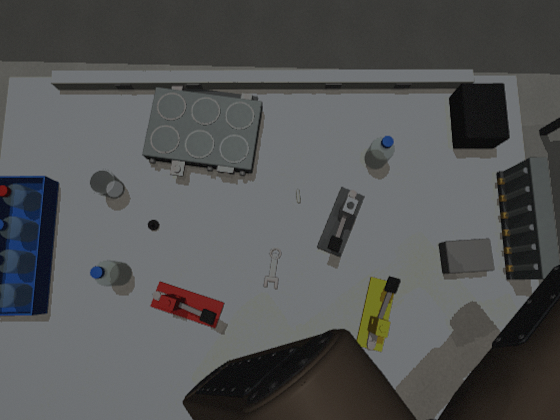

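View pics/side0.png

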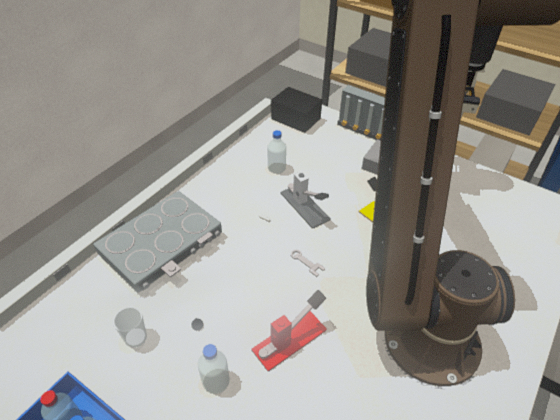

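View pics/wrist0.png

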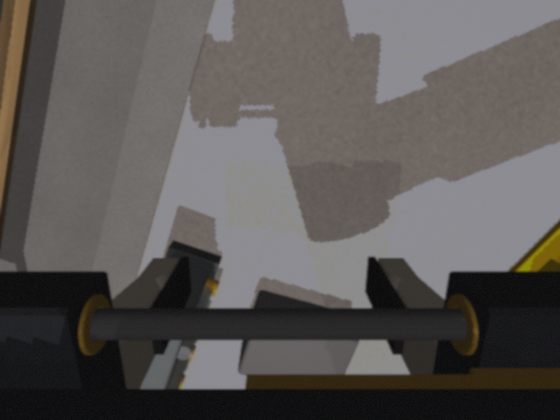

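Top view: the grey jack is at about (342,222), the red look-alike at (188,305) and the yellow one at (378,315). The lug with a boss is at (178,168), the plain tab at (226,169). By the description I choose the grey jack and the left lug. Next are close crops.

```bash
python3 - <<'E'
from h import *
import pickle
d=pickle.load(open('top0.pkl','rb')); s=pickle.load(open('side0.pkl','rb'))
a=np.array(d["pixels"])[:,:,::-1]; b=np.array(s["pixels"])[:,:,::-1]
f=lambda p,k:cv2.convertScaleAbs(cv2.resize(p,None,fx=k,fy=k,interpolation=cv2.INTER_CUBIC),alpha=1.5)
cv2.imwrite('pics/c1.png',np.hstack([f(a[180:265,310:370],6),f(b[165:235,270:340],7)[:510,:440]]))
cv2.imwrite('pics/c2.png',f(a[80:180,135:270],5.5))
cv2.imwrite('pics/c3.png',f(b[190:290,90:225],5.5))
for u,v in [(350,200),(335,243),(178,168)]: print(onz(d,u,v,50))
E
```

```text
Traceback (most recent call last):
ValueError: all the input array dimensions except for the concatenation axis must match exactly, but along dimension 0, the array at index 0 has size 510 and the array at index 1 has size 490
```

```bash
python3 - <<'E'
from h import *
import pickle
d=pickle.load(open('top0.pkl','rb')); s=pickle.load(open('side0.pkl','rb'))
a=np.array(d["pixels"])[:,:,::-1]; b=np.array(s["pixels"])[:,:,::-1]
f=lambda p,k:cv2.convertScaleAbs(cv2.resize(p,None,fx=k,fy=k,interpolation=cv2.INTER_CUBIC),alpha=1.5)
cv2.imwrite('pics/c1.png',np.hstack([f(a[180:265,310:370],6),f(b[165:250,270:340],6)]))
cv2.imwrite('pics/c2.png',f(a[80:180,135:270],5.5))
cv2.imwrite('pics/c3.png',f(b[190:290,90:225],5.5))
for u,v in [(350,200),(335,243),(178,168)]: print(onz(d,u,v,50))
E
```

```text
[ 563.27006126 -235.92901333   50.        ]
[ 448.07756462 -192.39238668   50.        ]
[654.7933308  227.44370311  50.        ]
```

View pics/c1.png

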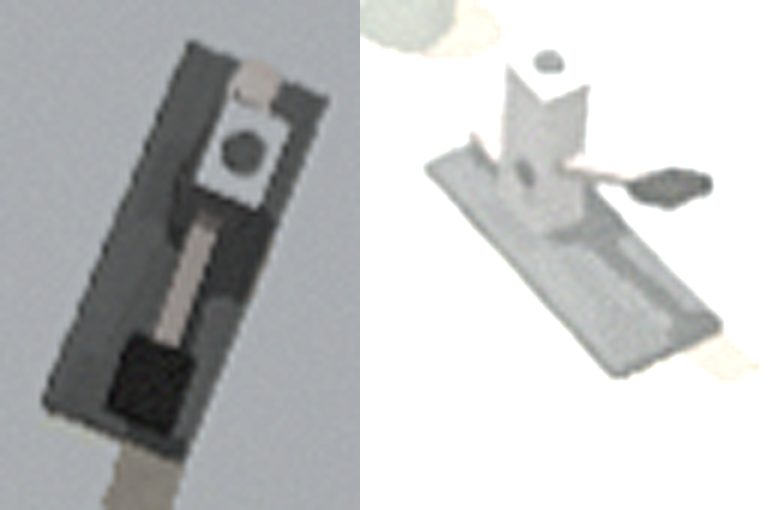

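View pics/c2.png

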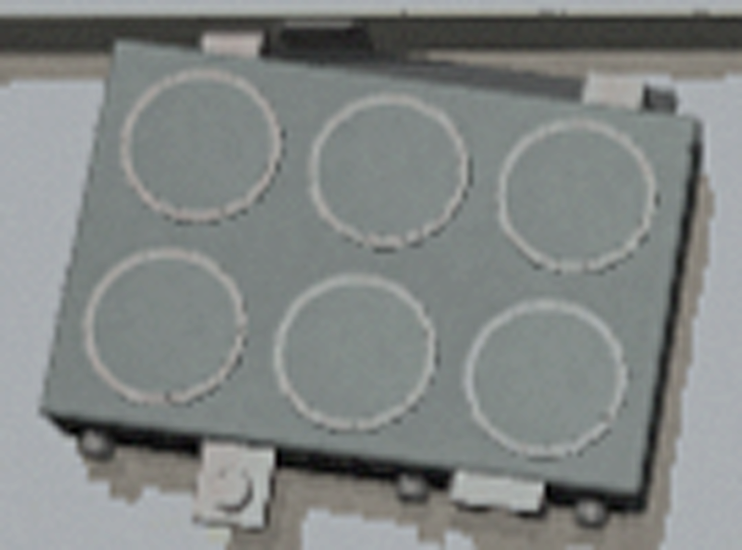

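View pics/c3.png

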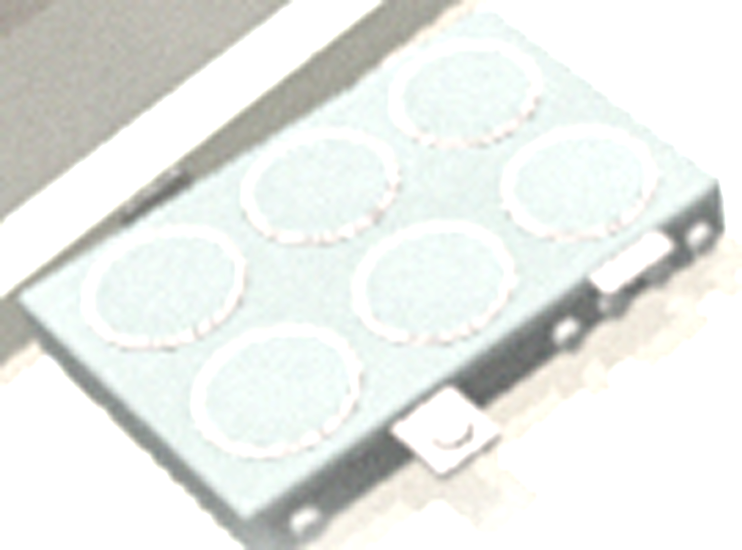

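Crops confirm it. The grey jack's column top is at about (350,205) and its black pad at (335,243). The lug with the round boss is at (177,168), and the plain tab at (225,169) has no boss. Next I measure both by masks.

```bash
cat >> h.py <<'E'
import pickle
def mask_big(m,near):
    n,l,st,c=cv2.connectedComponentsWithStats(m.astype(np.uint8))
    i=l[near[1],near[0]]
    return (l==i).astype(np.uint8) if i else None
def rect(m):
    cs,_=cv2.findContours(m,cv2.RETR_EXTERNAL,cv2.CHAIN_APPROX_NONE)
    c=max(cs,key=cv2.contourArea); return c, cv2.boxPoints(cv2.minAreaRect(c))
E
python3 - <<'E'
from h import *
d=pickle.load(open('top0.pkl','rb')); s=pickle.load(open('side0.pkl','rb'))
K=4
def gray(d,c):
    p=cv2.cvtColor(np.array(d["pixels"]),cv2.COLOR_RGB2GRAY)
    r0,r1,c0,c1=c; return cv2.resize(p[r0:r1,c0:c1],None,fx=K,fy=K,interpolation=cv2.INTER_CUBIC)
def full(q,c): return (np.array(q)+.5)/K-.5+np.array([c[2],c[0]])
# base plate: dark vs. bench
c=(180,270,310,372); g=gray(d,c); print('levels',np.percentile(g,[2,20,50,80,98]))
m=(g<75).astype(np.uint8); 
m=cv2.morphologyEx(m,cv2.MORPH_CLOSE,np.ones((9,9)))
ct,b=rect(m); q=full(b,c); W=np.array([onz(d,*x,10) for x in q]); print('base',q.round(1).tolist(),W.round(1).tolist(),[np.linalg.norm(W[i]-W[i-1]).round(1) for i in range(4)])
# housing
c=(75,185,135,275); g=gray(d,c); print('levels',np.percentile(g,[2,20,50,80,98]))
for u,v in [(100,90),(200,110),(178,165),(177,160)]: print((u,v),np.array(d["pixels"])[v,u])
p=np.array(d["pixels"]); print(p[205,343:360].tolist()); print(p[160:182,178].tolist())
E
```

```text
levels [ 22.  58. 114. 115. 117.]
base [[315.5, 247.8], [340.7, 186.0], [364.9, 195.9], [339.7, 257.6]] [[439.3, -144.0, 10.0], [611.3, -217.9, 10.0], [582.7, -284.6, 10.0], [412.0, -209.2, 10.0]] [np.float64(70.7), np.float64(187.2), np.float64(72.6), np.float64(186.6)]
levels [ 30.  84.  89. 114. 116.]
(100, 90) [78 75 71]
(200, 110) [87 91 90]
(178, 165) [110 113 111]
(177, 160) [74 74 73]
[[57, 57, 57], [98, 100, 100], [116, 119, 121], [108, 112, 113], [54, 56, 54], [54, 54, 55], [54, 56, 55], [56, 59, 58], [56, 57, 57], [57, 57, 55], [62, 62, 64], [98, 100, 101], [116, 119, 121], [99, 101, 102], [44, 46, 45], [54, 55, 56], [54, 55, 55]]
[[63, 64, 64], [102, 102, 99], [114, 113, 111], [111, 111, 109], [115, 115, 113], [110, 113, 111], [109, 111, 110], [115, 115, 113], [114, 115, 113], [114, 114, 112], [110, 111, 109], [85, 86, 87], [56, 55, 53], [97, 97, 95], [108, 109, 106], [81, 79, 77], [71, 68, 63], [77, 75, 71], [76, 72, 68], [80, 77, 73], [84, 82, 77], [84, 82, 77]]
```

```bash
python3 - <<'E'
from h import *
d=pickle.load(open('top0.pkl','rb')); s=pickle.load(open('side0.pkl','rb'))
def P(u,v): return (u/5.5+135-.4,v/5.5+80-.4)
for n,q in dict(TL=(117,40),TR=(697,118),BL=(45,412),BR=(632,495)).items(): print(n,onz(d,*P(*q),59).round(1))
def PS(u,v): return (u/5.5+90-.4,v/5.5+190-.4)
for n,q in dict(near=(250,520),right=(720,183),left=(20,297)).items(): print('side',n,onz(s,*PS(*q),59).round(1))
print('boss top',onz(d,*P(233,483),57),'side',onz(s,*PS(452,427),57))
print('lug top corners',[onz(d,*P(*q),51).round(0)[:2].tolist() for q in [(205,448),(275,455),(265,528),(195,518)]])
print('lug side corners',[onz(s,*PS(*q),51).round(0)[:2].tolist() for q in [(447,388),(500,435),(443,472),(390,430)]])
# jack checks
a=-0.411; o=np.array([537,-225.1]); R=np.array([[np.cos(a),-np.sin(a)],[np.sin(a),np.cos(a)]])
for L in [(20,15,110),(-20,15,110),(-20,-15,110),(20,-15,110),(0,0,110)]:
    w=[*(o+R@np.array(L[:2])),L[2]]; print('col top',((proj(d,w)-[310,180]+.5)*6).round(0),'side',((proj(s,w)-[270,165]+.5)*6).round(0))
print('foot',onz(d,153,225,30),'barr base',onz(d,153,227,0))
print('beaker', onz(d,102,182,0),onz(d,115,190,90),'bottle b',onz(d,97,272,150),onz(s,197,324,30),onz(s,135,338,0))
E
```

```text
TL [885.9 294.9  59. ]
TR [842.5   1.8  59. ]
BL [690.5 321.3  59. ]
BR [646.6  33.1  59. ]
side near [687.6 325.   59. ]
side right [645.9  33.   59. ]
side left [883.7 296.4  59. ]
boss top [654.42557539 228.47508245  57.        ] side [649.91326626 230.30114379  57.        ]
lug top corners [[674.0, 244.0], [670.0, 210.0], [633.0, 214.0], [638.0, 248.0]]
lug side corners [[673.0, 211.0], [631.0, 218.0], [639.0, 250.0], [677.0, 246.0]]
col top [227.  99.] side [143.  56.]
col top [192. 185.] side [186. 101.]
col top [258. 213.] side [236.  80.]
col top [293. 127.] side [192.  36.]
col top [242. 156.] side [189.  68.]
foot [502.26034988 294.03986682  30.        ] barr base [500.99445957 303.20092178   0.        ]
beaker [629.69513009 452.13452391   0.        ] [585.58832091 377.27510021  90.        ] bottle b [374.31111663 382.58396588 150.        ] [494.01600007 309.8720516   30.        ] [608.41751311 416.34263362   0.        ]
```

Top view measured:

| Thing | Result | Check |
|---|---|---|
| Jack base | 187 x 72 mm, origin about (537,-225), yaw about -0.41 | size given 184 x 70; predicted column-top corners fall on the picture |
| Lift pad | about (651,230), stirrer yaw about -0.147 | from the lug, boss and face line |
| Spare foot | about (500,298) | would be touched by a base set square to the face |

Because of the foot, I'll place the jack at yaw about 0. First step is to turn the tool.

```bash
cat >> h.py <<'E'
from scipy.spatial.transform import Rotation as Ro
def need(pos,yaw):
    """delta in tool axes (mm) to TCP pos with tool pointing down, jack-yaw frame (tool x = -jack x)"""
    o=status.get_obs(); R=Ro.from_rotvec(o["orientation"])
    x=-np.array([np.cos(yaw),np.sin(yaw),0]); z=np.array([0,0,-1.]); T=Ro.from_matrix(np.stack([x,np.cross(z,x),z],1))
    print('t',round(o["time"],2),'pos',o["tool_pos"].round(1),'shift tool mm',R.inv().apply(np.array(pos)-o["tool_pos"]).round(1),'after-turn shift',T.inv().apply(np.array(pos)-o["tool_pos"]).round(1),'turn',(R.inv()*T).as_rotvec().round(4),'F',o["force"].round(2),'q',o["q"].round(2),'w',round(o["gripper_width"],3))
E
python3 - <<'E'
from h import *
need([537,-225.1,404],-0.411)
E
```

```text
t 0.15 pos [ 236.9 -631.9  403.9] shift tool mm [-4.238e+02  2.756e+02  2.000e-01] after-turn shift [-1.125e+02  4.928e+02 -1.000e-01] turn [ 1.100e-03 -6.000e-04  7.697e-01] F [ 0.27 -0.36  0.17] q [-0.92  0.36  0.01 -0.   -1.22 -0.29] w 1.002
```

Emit:
apply_moves:
  steps: "0 0 0 0 0 0.11 -1;0 0 0 0 0 0.11 -1;0 0 0 0 0 0.11 -1;0 0 0 0 0 0.11 -1"

```text
time: 0.48
tool_pos: [236.9, -631.6, 402.2]
orientation: [-0.15, -3.136, -0.006]
force: [-0.4, -0.1, 0.7]
gripper_width: 0.996
```

```bash
python3 - <<'E'
from h import *
need([537,-225.1,404],-0.411)
E
```

```text
t 0.48 pos [ 236.9 -631.6  402.2] shift tool mm [-260.   433.3   -0.8] after-turn shift [-112.7  492.6   -1.8] turn [ 0.0032 -0.0028  0.3156] F [-0.38 -0.08  0.68] q [-0.92  0.36  0.01 -0.   -1.22 -0.74] w 0.996
```

Emit:
apply_moves:
  steps: "0 0 0 0 0 0.105 -1;0 0 0 0 0 0.105 -1;0 0 0 0 0 0.105 -1;-0.009 0.038 0 0 0 0 -1;-0.009 0.038 0 0 0 0 -1;-0.009 0.038 0 0 0 0 -1;-0.009 0.038 0 0 0 0 -1;-0.009 0.038 0 0 0 0 -1;-0.009 0.038 0 0 0 0 -1;-0.009 0.038 0 0 0 0 -1;-0.009 0.038 0 0 0 0 -1;-0.009 0.038 0 0 0 0 -1;-0.009 0.038 0 0 0 0 -1;-0.009 0.038 0 0 0 0 -1;-0.009 0.038 0 0 0 0 -1;-0.008 0.036 0 0 0 0 -1"

```text
time: 1.82
tool_pos: [557.5, -222.0, 397.8]
orientation: [-0.695, -3.053, -0.013]
force: [-0.3, -1.2, -0.3]
gripper_width: 0.997
```

```bash
python3 - <<'E'
from h import *
need([537,-225.1,404],-0.411)
d=img('wrist'); save(d,'wrist1.png'); pickle.dump(d,open('wrist1.pkl','wb')); print(proj(d,[537,-225.1,110]),proj(d,[537,-225.1,0]))
E
```

```text
t 1.82 pos [ 557.5 -222.   397.8] shift tool mm [ 17.2 -11.6  -6. ] after-turn shift [ 17.5 -11.   -6.2] turn [ 0.0061 -0.0116 -0.0369] F [-0.29 -1.17 -0.31] q [-0.06  0.24 -0.16 -0.01 -1.17 -1.96] w 0.997
[262.75606002 192.58261178] [266.39305926 167.45511995]
```

View pics/wrist1.png

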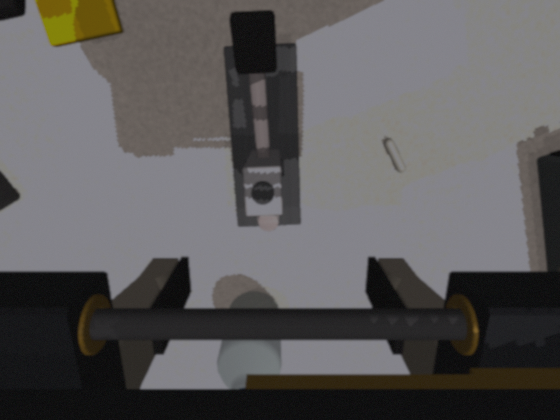

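The wrist picture shows the grey jack with its dark column dot at (262,193), against a predicted (262.8,192.6), so the pose is confirmed. I correct and descend.

Emit:
apply_moves:
  steps: "0.017 -0.011 0 0.006 -0.012 -0.037 -1;0 0 0.03 0 0 0 -1;0 0 0.03 0 0 0 -1;0 0 0 0 0 0 -1;0 0 0 0 0 0 -1"
  squeeze: 35

```text
time: 2.28
tool_pos: [544.0, -215.8, 336.6]
orientation: [0.62, 3.076, 0.0]
force: [1.0, 0.7, 1.1]
gripper_width: 1.001
```

```bash
python3 - <<'E'
from h import *
need([537,-225.1,247],-0.411)
E
```

```text
t 2.28 pos [ 544.  -215.8  336.6] shift tool mm [  3.1 -11.4  89.5] after-turn shift [  2.7 -11.4  89.6] turn [0.001  0.0036 0.0133] F [0.99 0.65 1.14] q [-0.04  0.26 -0.29  0.   -1.02 -1.93] w 1.001
```

Emit:
apply_moves:
  steps: "0.003 -0.0114 0.01 0 0.003 0.013 -1;0 0 0.02 0 0 0 -1;0 0 0 0 0 0 -1;0 0 0 0 0 0 -1"

```text
time: 2.62
tool_pos: [537.4, -227.3, 310.0]
orientation: [0.643, 3.071, 0.0]
force: [-0.0, -0.3, -0.3]
gripper_width: 1.001
```

```bash
python3 - <<'E'
from h import *
need([537,-225.1,247],-0.411)
d=img('wrist'); save(d,'wrist2.png'); pickle.dump(d,open('wrist2.pkl','wb')); print(proj(d,[537,-225.1,110]))
E
```

```text
t 2.62 pos [ 537.4 -227.3  310. ] shift tool mm [ 1.5  1.8 63. ] after-turn shift [ 1.2  1.8 63. ] turn [ 0.0011  0.0042 -0.0015] F [-0.04 -0.32 -0.34] q [-0.07  0.29 -0.32  0.   -0.96 -1.92] w 1.001
[283.35406419 253.84216072]
```

View pics/wrist2.png

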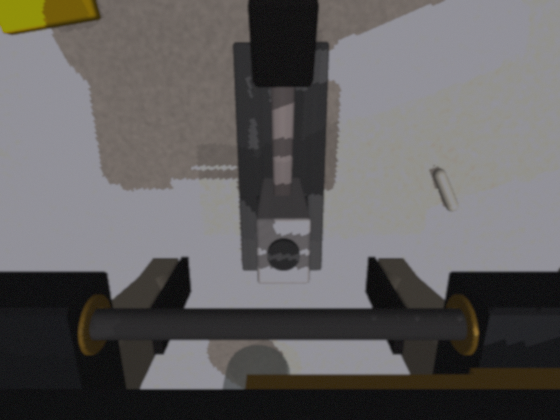

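The column is centred between the fingers, with its dot at (283,254) as predicted, and its edges are parallel to the view. I descend and grip.

Emit:
apply_moves:
  steps: "0.0015 0.0018 0.02 0 0.004 0 -1;0 0 0.02 0 0 0 -1;0 0 0.02 0 0 0 -1;0 0 0 0 0 0 -1;0 0 0 0 0 0 -1"

```text
time: 3.08
tool_pos: [539.7, -226.6, 256.6]
orientation: [0.642, 3.063, 0.002]
force: [0.1, 0.1, 0.2]
gripper_width: 0.998
```

```bash
python3 - <<'E'
from h import *
need([537,-225.1,247],-0.411)
E
```

```text
t 3.08 pos [ 539.7 -226.6  256.6] shift tool mm [3.2 0.3 9.6] after-turn shift [3.  0.3 9.6] turn [ 0.0035  0.0112 -0.0023] F [0.13 0.06 0.19] q [-0.06  0.35 -0.38  0.   -0.83 -1.92] w 0.998
```

Emit:
apply_moves:
  steps: "0.003 0 0.0096 0.004 0.011 0 -1;0 0 0 0 0 0 -1;0 0 0 0 0 0 -1"

```text
time: 3.33
tool_pos: [538.2, -225.8, 250.3]
orientation: [0.643, 3.071, -0.001]
force: [0.5, -0.2, -0.1]
gripper_width: 1.002
```

```bash
python3 - <<'E'
from h import *
need([537,-225.1,247],-0.411)
E
```

```text
t 3.33 pos [ 538.2 -225.8  250.3] shift tool mm [1.3 0.1 3.3] after-turn shift [1.3 0.1 3.3] turn [ 0.0001  0.0038 -0.002 ] F [ 0.5  -0.17 -0.08] q [-0.06  0.35 -0.39  0.   -0.83 -1.92] w 1.002
```

Emit:
apply_moves:
  steps: "0.0015 0 0.004 0 0.004 0 -1;0 0 0 0 0 0 -1;0 0 0 0 0 0 1;0 0 0 0 0 0 1;0 0 0 0 0 0 1;0 0 0 0 0 0 1;0 0 0 0 0 0 1;0 0 0 0 0 0 1"
  squeeze: 35

```text
time: 4.0
tool_pos: [537.4, -225.1, 248.5]
orientation: [0.643, 3.072, 0.001]
force: [0.9, -0.2, 0.3]
gripper_width: 0.606
```

```bash
python3 - <<'E'
from h import *
need([537,-225.1,247],-0.411)
E
```

```text
t 4.0 pos [ 537.4 -225.1  248.5] shift tool mm [ 0.3 -0.2  1.5] after-turn shift [ 0.3 -0.2  1.5] turn [ 0.001   0.003  -0.0014] F [ 0.9  -0.22  0.25] q [-0.06  0.35 -0.39  0.   -0.82 -1.92] w 0.606
```

Emit:
apply_moves:
  steps: "0 0 0 0 0 0 1;0 0 0 0 0 0 1;0 0 0 0 0 0 1;0 0 0 0 0 0 1;0 0 0 0 0 0 1;0 0 0 0 0 0 1;0 0 0 0 0 0 1;0 0 0 0 0 0 1"

```text
time: 4.67
tool_pos: [537.6, -224.9, 248.4]
orientation: [0.642, 3.072, 0.001]
force: [-0.1, -0.3, 0.5]
gripper_width: 0.339
```

```bash
python3 - <<'E'
from h import *
need([537,-225.1,247],-0.411)
E
```

```text
t 4.67 pos [ 537.6 -224.9  248.4] shift tool mm [ 0.4 -0.4  1.4] after-turn shift [ 0.4 -0.4  1.4] turn [ 0.001  0.003 -0.001] F [-0.11 -0.27  0.51] q [-0.06  0.35 -0.39  0.   -0.82 -1.92] w 0.339
```

Gripped: the opening is 0.339, or 29.8 mm on a 30 mm column. I lift.

Emit:
apply_moves:
  steps: "0 0 -0.02 0 0 0 1;0 0 -0.025 0 0 0 1;0 0 -0.025 0 0 0 1;0 0 0 0 0 -0.1 1;0 0 0 0 0 -0.1 1;0 0 0 0 0 -0.1 1;0 0 0 0 0 -0.1 1;0 0 0 0 0 0 1"

```text
time: 5.33
tool_pos: [531.2, -223.6, 310.5]
orientation: [-0.001, -3.124, -0.013]
force: [-0.6, -0.1, -7.2]
gripper_width: 0.338
```

```bash
python3 - <<'E'
from h import *
need([540,230,310],0)
E
```

```text
t 5.33 pos [ 531.2 -223.6  310.5] shift tool mm [ -8.5 453.6   4.2] after-turn shift [ -8.8 453.6   0.5] turn [ 0.0085 -0.0179 -0.0009] F [-0.6  -0.14 -7.16] q [-0.06  0.28 -0.32 -0.01 -0.98 -1.5 ] w 0.338
```

Emit:
apply_moves:
  steps: "0 0.02 0 0.008 -0.018 0 1;0 0.03 0 0 0 0 1;0 0.035 0 0 0 0 1;0 0.035 0 0 0 0 1;0 0.035 0 0 0 0 1;0 0.035 0 0 0 0 1;0 0.035 0 0 0 0 1;0 0.035 0 0 0 0 1;0 0.035 0 0 0 0 1;0 0.035 0 0 0 0 1;0 0.035 0 0 0 0 1;0 0.035 0 0 0 0 1;0 0.03 0 0 0 0 1;0 0.02 0 0 0 0 1;0 0 0 0 0 0 1;0 0 0 0 0 0 1"

```text
time: 6.67
tool_pos: [534.7, 245.1, 292.4]
orientation: [-0.113, -3.108, 0.007]
force: [0.4, -0.8, -8.0]
gripper_width: 0.34
```

```bash
python3 - <<'E'
from h import *
need([540,230,310],0)
E
```

```text
t 6.67 pos [534.7 245.1 292.4] shift tool mm [ -5.9 -14.7 -17.7] after-turn shift [ -5.3 -15.1 -17.6] turn [-0.0043 -0.0311 -0.0726] F [ 0.43 -0.81 -7.99] q [ 0.75  0.32 -0.31 -0.02 -0.96 -2.38] w 0.34
```

Emit:
apply_moves:
  steps: "-0.005 -0.015 -0.01 -0.004 -0.031 -0.072 1;0 0 0 0 0 0 1;0 0 0 0 0 0 1;0 0 0 0 0 0 1"

```text
time: 7.0
tool_pos: [537.3, 227.5, 298.5]
orientation: [-0.012, -3.135, 0.007]
force: [0.1, 0.7, -8.0]
gripper_width: 0.341
```

```bash
python3 - <<'E'
from h import *
need([540,230,290],0)
for n in("side","top","wrist"):
    d=img(n); save(d,n+'3.png'); pickle.dump(d,open(n+'3.pkl','wb')); print(n,proj(d,[651,230,57]),proj(d,[651,230,40]))
E
```

```text
t 7.0 pos [537.3 227.5 298.5] shift tool mm [-2.8  2.6  8.5] after-turn shift [-2.7  2.5  8.5] turn [-0.0047 -0.0065 -0.0078] F [ 0.11  0.73 -8.02] q [ 0.74  0.3  -0.33 -0.   -0.95 -2.31] w 0.341
side [171.56286589 266.97430485] [172.57168212 270.82656016]
top [176.34884484 168.65276109] [177.92293269 170.35771742]
wrist [284.58798551 372.15028697] [284.31817484 356.78169244]
```

View pics/wrist3.png

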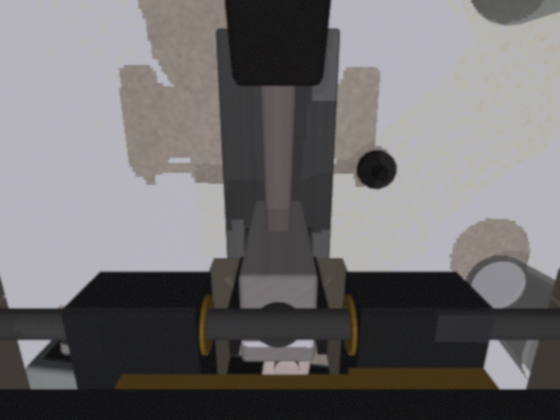

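View pics/side3.png

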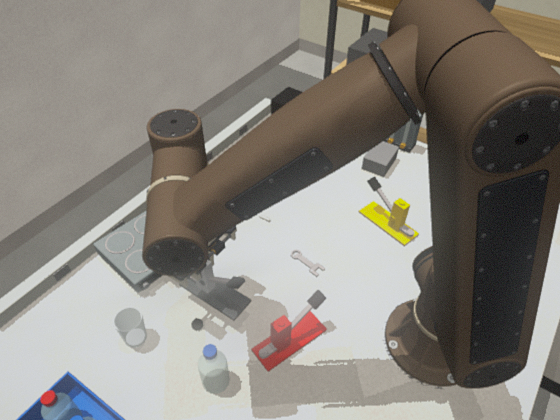

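View pics/top3.png

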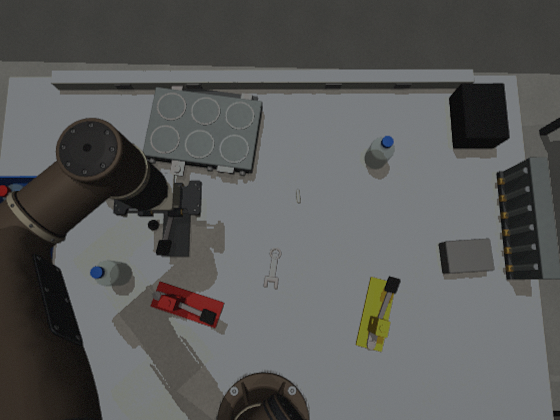

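The wrist picture shows the foot at (376,170), clear of the base edge at column 335, with the lug hidden under the gripper. I raise the jack and move so the wrist camera looks straight down at the lug beside it, for a finer fix.

Emit:
apply_moves:
  steps: "0 0 -0.03 0 0 0 1;0 0 -0.035 0 0 0 1;-0.02 -0.03 -0.01 0 0 0 1;-0.03 -0.02 0 0 0 0 1;-0.03 -0.02 0 0 0 0 1;-0.03 -0.02 0 0 0 0 1;-0.03 -0.005 0 0 0 0 1;-0.03 0 0 0 0 0 1;-0.01 0 0 0 0 0 1;0 0 0 0 0 0 1;0 0 0 0 0 0 1"

```text
time: 8.07
tool_pos: [723.8, 125.5, 372.7]
orientation: [-0.021, -3.131, 0.008]
force: [-0.1, 0.3, -8.1]
gripper_width: 0.34
```

```bash
python3 - <<'E'
from h import *
need([540,230,370],0)
d=img('wrist'); save(d,'wrist4.png'); pickle.dump(d,open('wrist4.pkl','wb')); print(proj(d,[651,230,57]))
E
```

```text
t 8.07 pos [723.8 125.5 372.7] shift tool mm [185.2 102.    4.1] after-turn shift [183.8 104.5   2.7] turn [-0.005  -0.0106 -0.0136] F [-0.1  0.3 -8.1] q [ 0.44  0.48  0.12 -0.   -1.23 -2.02] w 0.34
[409.41885482 115.87669357]
```

View pics/wrist4.png

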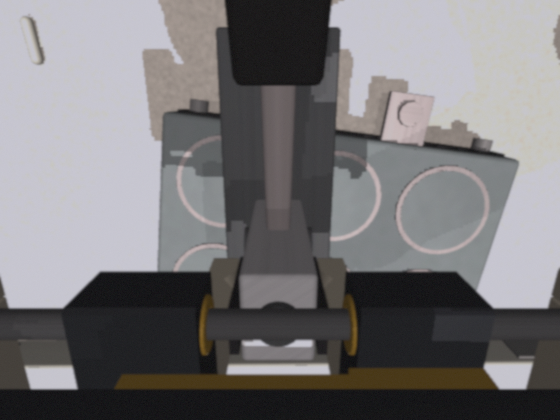

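```bash
python3 - <<'E'
from h import *
d=pickle.load(open('wrist4.pkl','rb'))
a=np.array(d["pixels"])[:,:,::-1]
k=8
c=cv2.convertScaleAbs(cv2.resize(a[80:155,360:450],None,fx=k,fy=k,interpolation=cv2.INTER_CUBIC),alpha=1.5)
cv2.imwrite('pics/c5.png',c)
g=cv2.cvtColor(c,cv2.COLOR_BGR2GRAY)
print(cv2.HoughCircles(cv2.GaussianBlur(g,(0,0),2),cv2.HOUGH_GRADIENT,1,200,param1=60,param2=15,minRadius=60,maxRadius=130))
E
```

```text
[[[417.5 278.5 101.5]]]
```

View pics/c5.png

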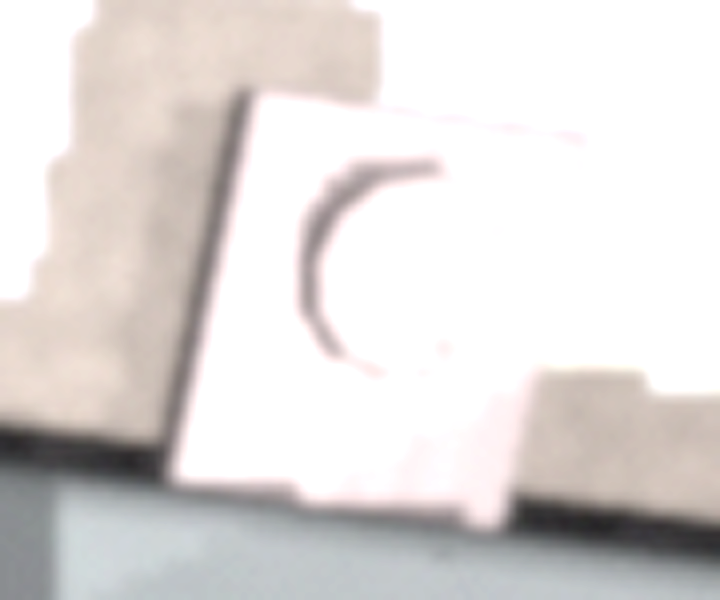

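```bash
python3 - <<'E'
from h import *
d=pickle.load(open('wrist4.pkl','rb'))
q=lambda u,v:(360+u/8-.45,80+v/8-.45)
print('boss',onz(d,*q(413,276),57),onz(d,*q(417,278),57))
A=onz(d,*q(250,90),51);B=onz(d,*q(585,140),51);print('lug front',A,B,np.linalg.norm(A-B),'yaw',np.arctan2(*(-(A-B)[:2])))
m=(A+B)/2
C=onz(d,164,113,59);D=onz(d,517,158,59);print('front edge',C,D,np.linalg.norm(C-D),'yaw',np.arctan2((C-D)[0],-(C-D)[1])+0,)
y=-0.147;n=np.array([np.cos(y),np.sin(y),0]);print('pad from lug front',m+16*n,'dist boss-face', )
t=(D-C)/np.linalg.norm(D-C); b=onz(d,*q(413,276),57); v=(b-C)[:2]; print(abs(v[0]*t[1]-v[1]*t[0]))
# jack in hand: column top dot & base
o=status.get_obs(); R=Ro.from_rotvec(o["orientation"]); 
print('dot',proj(d,o["tool_pos"]+R.apply([0,0,159-22])), 'rear plate corners proj', [proj(d,o["tool_pos"]+R.apply([120,s*35,159+88-10])).round(1) for s in(-1,1)],'pad',[proj(d,o["tool_pos"]+R.apply([8+115*np.cos(.55)-6*np.sin(.55)+e*20*np.cos(.55),s*15,159+88-(50+115*np.sin(.55)+6*np.cos(.55)+e*20*np.sin(.55))])).round(1).tolist() for s in(-1,1) for e in (-1,1)])
print('foot',onz(pickle.load(open('wrist3.pkl','rb')),376,169,30))
E
```

```text
boss [649.59493583 231.2737386   57.        ] [649.79486463 231.69488067  57.        ]
lug front [631.48340592 215.22337636  51.        ] [636.74604328 249.49095556  51.        ] 34.66932846961022 yaw 0.1523842588541688
front edge [646.08137625  32.53099283  59.        ] [685.84315687 321.47953109  59.        ] 291.6714880794362 yaw -0.1367496669949473
pad from lug front [649.94216368 230.01362754  51.        ] dist boss-face
23.612618423933352
dot [280.35073496 327.0925818 ] rear plate corners proj [array([216.3,  30. ]), array([343.1,  30. ])] pad [[234.9, 93.9], [219.6, -55.7], [326.6, 93.9], [344.0, -55.8]]
foot [499.11757454 295.33106881  30.        ]
```

The boss fix gives the pad at (650,231), 23.6 mm from the face line against the given 24. The jack sits in the hand as modelled. The target TCP is (598,230.6). I go back, lower, then insert.

Emit:
apply_moves:
  steps: "0.025 0.01 0 0 0 0 1;0.032 0.02 0 0 0 0 1;0.032 0.02 0 0 0 0 1;0.032 0.02 0 0 0 0 1;0.032 0.02 0 0 0 0 1;0.025 0.01 0 0 0 0 1;0.01 0 0.02 0 0 -0.013 1;0 0 0.025 0 0 0 1;0 0 0.025 0 0 0 1;0 0 0 0 0 0 1;0 0 0 0 0 0 1"

```text
time: 9.03
tool_pos: [516.1, 230.8, 305.6]
orientation: [0.008, -3.133, -0.001]
force: [0.9, -1.3, -5.7]
gripper_width: 0.341
```

```bash
python3 - <<'E'
from h import *
need([532,230.6,256],0)
E
```

```text
t 9.03 pos [516.1 230.8 305.6] shift tool mm [-16.3  -0.3  49.4] after-turn shift [-15.9  -0.2  49.6] turn [ 0.0005 -0.0088  0.0051] F [ 0.88 -1.27 -5.74] q [ 0.76  0.27 -0.36 -0.01 -0.95 -2.33] w 0.341
```

Emit:
apply_moves:
  steps: "-0.015 0 0.015 0 -0.009 0.005 1;0 0 0.018 0 0 0 1;0 0 0.012 0 0 0 1;0 0 0 0 0 0 1;0 0 0 0 0 0 1"

```text
time: 9.45
tool_pos: [532.8, 232.2, 268.3]
orientation: [-0.003, 3.132, 0.008]
force: [0.8, 0.2, -6.3]
gripper_width: 0.343
```

```bash
python3 - <<'E'
from h import *
need([532,230.6,256],0)
E
```

```text
t 9.45 pos [532.8 232.2 268.3] shift tool mm [ 0.9 -1.7 12.3] after-turn shift [ 0.8 -1.6 12.3] turn [0.0054 0.0092 0.002 ] F [ 0.79  0.19 -6.29] q [ 0.75  0.33 -0.38  0.   -0.85 -2.32] w 0.343
```

Emit:
apply_moves:
  steps: "0 -0.0015 0.012 0.004 0.009 0.002 1;0 0 0.003 0 0 0 1;0 0 0 0 0 0 1;0 0 0 0 0 0 1"

```text
time: 9.78
tool_pos: [534.1, 231.2, 256.4]
orientation: [-0.0, 3.138, 0.007]
force: [0.4, -0.1, -7.0]
gripper_width: 0.339
```

```bash
python3 - <<'E'
from h import *
need([598.2,230.6,252],0)
d=img('side'); save(d,'side6.png',(190,360,100,300),4); 
E
```

```text
t 9.78 pos [534.1 231.2 256.4] shift tool mm [-64.1  -0.7   4.7] after-turn shift [-64.1  -0.6   4.4] turn [0.0043 0.0039 0.    ] F [ 0.39 -0.14 -6.99] q [ 0.74  0.34 -0.39 -0.   -0.84 -2.31] w 0.339
```

View pics/side6.png

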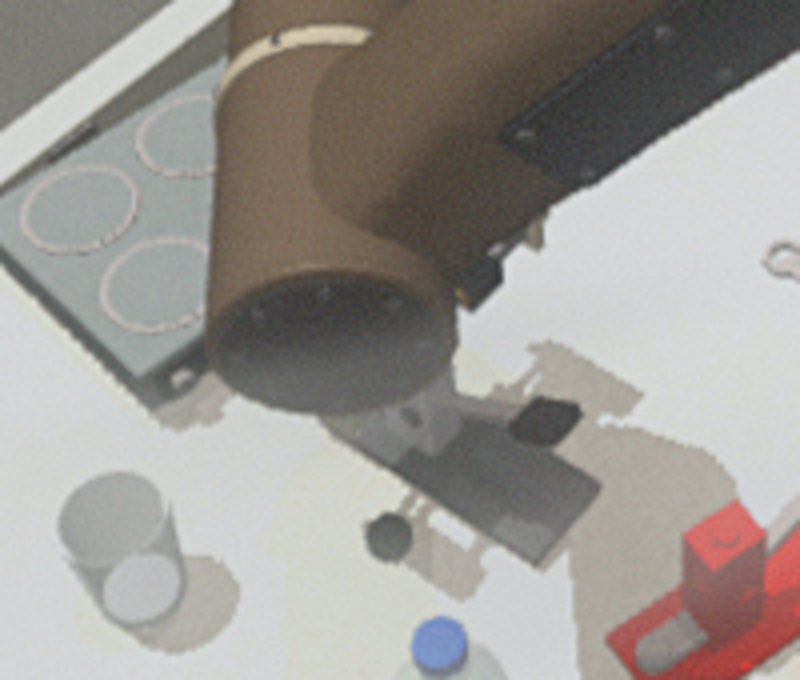

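The jack hangs level, just off the bench, and clear of the foot and the red jack. I insert in small rows.

Emit:
apply_moves:
  steps: "-0.006 -0.0005 0.003 0.004 0.004 0 1;-0.014 0 0 0 0 0 1;-0.014 0 0 0 0 0 1;-0.012 0 0 0 0 0 1;-0.006 0 0 0 0 0 1;0 0 0 0 0 0 1;0 0 0 0 0 0 1"

```text
time: 10.42
tool_pos: [589.9, 231.0, 254.0]
orientation: [-0.002, 3.141, 0.0]
force: [-1.7, -0.2, -7.1]
gripper_width: 0.338
```

```bash
python3 - <<'E'
from h import *
need([598.2,230.6,252],0)
E
```

```text
t 10.42 pos [589.9 231.  254. ] shift tool mm [-8.3 -0.4  2. ] after-turn shift [-8.3 -0.4  2. ] turn [0.0001 0.0005 0.0013] F [-1.68 -0.24 -7.13] q [ 0.68  0.42 -0.27  0.   -0.88 -2.25] w 0.338
```

Emit:
apply_moves:
  steps: "-0.008 0 0.001 0 0 0.001 1;0 0 0 0 0 0 1;0 0 0 0 0 0 1"

```text
time: 10.67
tool_pos: [597.4, 230.8, 252.6]
orientation: [0.0, -3.141, 0.001]
force: [-0.7, -0.1, -7.7]
gripper_width: 0.339
```

```bash
python3 - <<'E'
from h import *
need([598.2,230.6,250],0)
E
```

```text
t 10.67 pos [597.4 230.8 252.6] shift tool mm [-0.8 -0.2  2.6] after-turn shift [-0.8 -0.2  2.6] turn [-0.0005 -0.0009  0.0003] F [-0.7  -0.12 -7.7 ] q [ 0.67  0.43 -0.25 -0.   -0.89 -2.24] w 0.339
```

Emit:
apply_moves:
  steps: "-0.001 0 0.002 0 0 0 1;0 0 0.002 0 0 0 1;0 0 0.0015 0 0 0 1;0 0 0 0 0 0 1"

```text
time: 11.0
tool_pos: [598.9, 231.1, 249.1]
orientation: [-0.003, 3.139, 0.0]
force: [-1.0, -0.3, -6.7]
gripper_width: 0.344
```

```bash
python3 - <<'E'
from h import *
need([598.2,230.6,248.4],0)
E
```

```text
t 11.0 pos [598.9 231.1 249.1] shift tool mm [ 0.8 -0.5  0.7] after-turn shift [ 0.7 -0.5  0.7] turn [0.0002 0.0025 0.002 ] F [-0.95 -0.27 -6.68] q [ 0.67  0.44 -0.25  0.   -0.88 -2.24] w 0.344
```

Emit:
apply_moves:
  steps: "0.0008 -0.0005 0.0015 0 0.0025 0.002 1;0 0 0 0 0 0 1;0 0 0.001 0 0 0 1;0 0 0 0 0 0 1"

```text
time: 11.33
tool_pos: [598.6, 230.9, 249.0]
orientation: [-0.002, 3.139, 0.002]
force: [1.2, -0.3, -3.9]
gripper_width: 0.342
```

```bash
python3 - <<'E'
from h import *
need([598.2,230.6,248.4],0)
for n in("side","top"):
    d=img(n); save(d,n+'7.png'); pickle.dump(d,open(n+'7.pkl','wb'))
save(pickle.load(open('top7.pkl','rb')),'top7c.png',(130,270,110,230),4)
E
```

```text
t 11.33 pos [598.6 230.9 249. ] shift tool mm [ 0.4 -0.3  0.6] after-turn shift [ 0.4 -0.3  0.6] turn [0.0012 0.0031 0.0014] F [ 1.23 -0.33 -3.92] q [ 0.67  0.44 -0.25  0.   -0.88 -2.24] w 0.342
```

View pics/top7c.png

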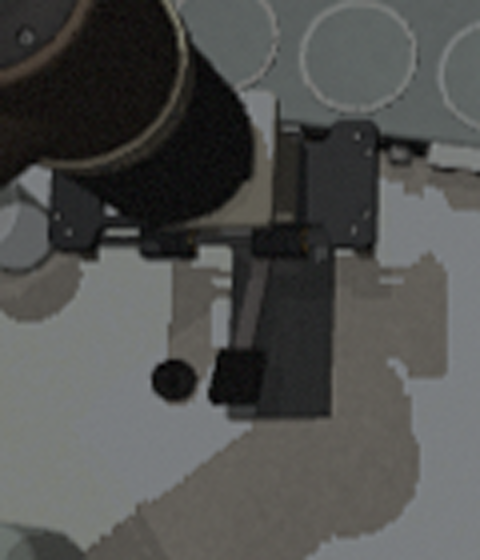

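Emit:
apply_moves:
  steps: "0 0 0.0015 0 0.002 0 1;0 0 0 0 0 0 1"

```text
time: 11.6
tool_pos: [598.7, 231.0, 249.1]
orientation: [-0.003, 3.14, 0.002]
force: [-0.5, -0.7, -7.0]
gripper_width: 0.34
```

```bash
python3 - <<'E'
from h import *
need([598.2,230.6,248.4],0)
d=pickle.load(open('top7.pkl','rb'))
print((proj(d,[478.5,195.9,10])-[110,130]+.4)*4,(proj(d,[478.5,265.9,10])-[110,130]+.4)*4)
E
```

```text
t 11.6 pos [598.7 231.  249.1] shift tool mm [ 0.5 -0.4  0.7] after-turn shift [ 0.5 -0.4  0.7] turn [0.0011 0.002  0.002 ] F [-0.55 -0.72 -6.95] q [ 0.67  0.44 -0.25  0.   -0.88 -2.24] w 0.34
[325.14680032 419.14396445] [222.36780607 419.89911916]
```

```bash
python3 - <<'E'
from h import *
d=pickle.load(open('top7.pkl','rb'))
g=cv2.cvtColor(np.array(d["pixels"]),cv2.COLOR_RGB2GRAY).astype(float)
def edge(line,lo):  # subpixel crossings
    return line
for r in (200,205,215,220,225,230): print(r,g[r,162:200].astype(int).tolist())
for c in (176,182,188): print(c,g[228:240,c].astype(int).tolist())
for x in (490,530,560): print(proj(d,[x,195.9,10]).round(2),proj(d,[x,265.9,10]).round(2))
d0=pickle.load(open('top0.pkl','rb'))
a=np.array(d0["pixels"])[150:185,155:205,::-1]
cv2.imwrite('pics/c8.png',cv2.resize(a,None,fx=14,fy=14,interpolation=cv2.INTER_CUBIC))
E
```

```text
200 [90, 119, 128, 128, 130, 121, 30, 35, 35, 39, 60, 67, 64, 63, 41, 33, 34, 38, 33, 34, 35, 38, 35, 35, 32, 34, 33, 35, 35, 36, 29, 46, 87, 83, 81, 84, 81, 84]
205 [86, 109, 126, 128, 124, 94, 36, 33, 39, 63, 65, 66, 60, 38, 32, 36, 37, 38, 42, 41, 42, 43, 39, 40, 39, 38, 40, 40, 41, 39, 39, 65, 95, 92, 92, 93, 92, 94]
215 [101, 127, 126, 129, 122, 65, 47, 67, 68, 65, 63, 37, 34, 35, 37, 38, 40, 39, 40, 40, 38, 39, 41, 37, 38, 42, 38, 38, 40, 36, 40, 78, 92, 92, 93, 92, 93, 94]
220 [94, 92, 15, 20, 16, 16, 17, 15, 13, 13, 18, 13, 18, 15, 20, 38, 42, 39, 40, 40, 40, 38, 40, 40, 39, 38, 39, 40, 40, 36, 40, 80, 97, 97, 96, 94, 96, 93]
225 [89, 11, 19, 10, 16, 19, 14, 15, 16, 13, 21, 15, 11, 21, 38, 35, 37, 32, 35, 41, 40, 41, 40, 38, 40, 40, 39, 40, 38, 36, 52, 100, 94, 95, 93, 93, 93, 93]
230 [90, 20, 12, 26, 29, 12, 20, 20, 15, 16, 19, 17, 28, 37, 35, 36, 34, 35, 42, 38, 41, 38, 40, 39, 41, 41, 41, 40, 41, 37, 50, 100, 99, 95, 95, 94, 96, 94]
176 [37, 37, 35, 34, 35, 31, 49, 79, 95, 95, 93, 93]
182 [41, 39, 41, 41, 40, 37, 55, 83, 96, 94, 93, 93]
188 [40, 41, 41, 42, 41, 35, 54, 86, 95, 94, 94, 93]
[191.02 230.21] [165.37 230.39]
[191.46 215.78] [165.97 215.96]
[191.8  205.07] [166.41 205.24]
```

View pics/c8.png

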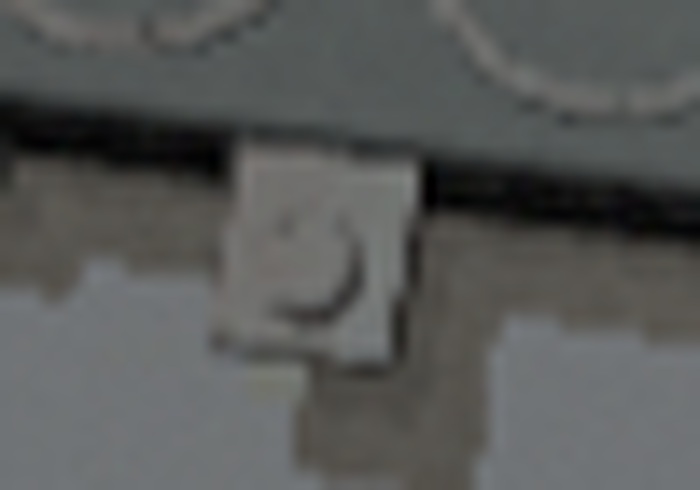

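Emit:
apply_moves:
  steps: "-0.0005 0 0.003 0 0 0 1;0 0 0 0 0 0 1"

```text
time: 11.77
tool_pos: [598.5, 231.2, 249.2]
orientation: [-0.005, 3.139, 0.002]
force: [0.6, -0.2, -8.3]
gripper_width: 0.338
```

```bash
python3 - <<'E'
from h import *
need([599.2,231,248.4],0)
d=pickle.load(open('top0.pkl','rb'))
print('boss',onz(d,176.46,168.25,57),'lugc',onz(d,177.1,167.4,51))
E
```

```text
t 11.77 pos [598.5 231.2 249.2] shift tool mm [-0.7 -0.2  0.8] after-turn shift [-0.7 -0.2  0.8] turn [0.0015 0.0023 0.0029] F [ 0.59 -0.15 -8.27] q [ 0.67  0.44 -0.25  0.   -0.88 -2.24] w 0.338
boss [652.11859235 229.74274723  57.        ] lugc [656.20119492 229.67629463  51.        ]
```

Emit:
apply_moves:
  steps: "0 0 0.003 0 0 0 1;0 0 0.002 0 0 0 1"

```text
time: 11.93
tool_pos: [598.3, 231.5, 248.7]
orientation: [-0.007, 3.137, 0.003]
force: [-7.0, -2.3, 14.8]
gripper_width: 0.341
```

```bash
python3 - <<'E'
from h import *
need([599.2,231,248.4],0)
d=img('side'); save(d,'side8.png',(190,360,100,300),4)
need([599.2,231,248.4],0)
E
```

```text
t 11.93 pos [598.3 231.5 248.7] shift tool mm [-0.9 -0.5  0.3] after-turn shift [-0.9 -0.5  0.3] turn [0.0017 0.0043 0.0044] F [-6.97 -2.33 14.81] q [ 0.67  0.44 -0.26  0.   -0.87 -2.24] w 0.341
t 11.98 pos [598.3 231.4 248.7] shift tool mm [-0.9 -0.5  0.3] after-turn shift [-0.9 -0.4  0.3] turn [0.0017 0.0045 0.0043] F [-7.91 -1.1  17.07] q [ 0.67  0.44 -0.26  0.   -0.87 -2.24] w 0.341
```

View pics/side8.png

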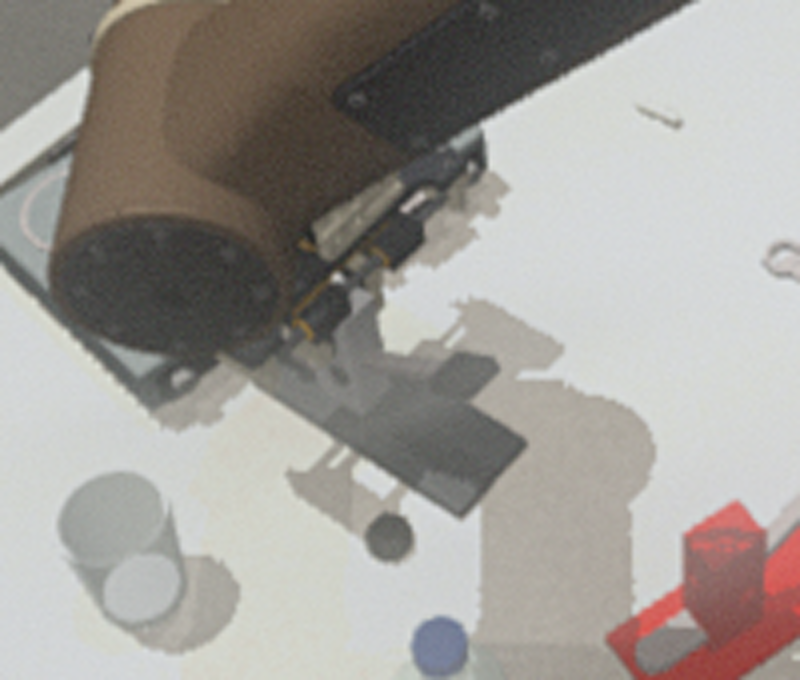

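The force rose to +15 N, so the base is flat on the bench, clear of the foot. I release.

Emit:
apply_moves:
  steps: "0 0 0 0 0 0 1;0 0 0 0 0 0 1;0 0 0 0 0 0 -1;0 0 0 0 0 0 -1;0 0 0 0 0 0 -1;0 0 0 0 0 0 -1;0 0 0 0 0 0 -1;0 0 0 0 0 0 -1;0 0 0 0 0 0 -1"

```text
time: 12.73
tool_pos: [599.4, 232.2, 247.8]
orientation: [-0.007, 3.135, 0.006]
force: [-0.1, 0.3, -0.5]
gripper_width: 0.807
```

```bash
python3 - <<'E'
from h import *
need([599.2,231,248.4],0)
E
```

```text
t 12.73 pos [599.4 232.2 247.8] shift tool mm [ 0.2 -1.2 -0.6] after-turn shift [ 0.2 -1.2 -0.6] turn [0.0035 0.0069 0.0042] F [-0.12  0.31 -0.53] q [ 0.67  0.44 -0.26  0.   -0.87 -2.24] w 0.807
```

Emit:
apply_moves:
  steps: "0 0 -0.015 0 0 0 -1;0 0 -0.035 0 0 0 -1;0 0 -0.04 0 0 0 -1;0 0 -0.04 0 0 0 -1;-0.025 0 0 0.003 0.007 0.004 -1;-0.04 0 0 0 0 0 -1;-0.04 0 0 0 0 0 -1;-0.02 0 0 0 0 0 -1;0 0 0 0 0 0 -1;0 0 0 0 0 0 -1"

```text
time: 13.57
tool_pos: [727.2, 231.0, 385.7]
orientation: [-0.002, 3.14, 0.001]
force: [0.4, 0.2, 0.4]
gripper_width: 0.999
```

```bash
python3 - <<'E'
from h import *
need([599.2,231,248.4],0)
d=img('wrist'); save(d,'wrist9.png'); pickle.dump(d,open('wrist9.pkl','wb')); print(proj(d,[650,231,57]),proj(d,[599,231,110]))
E
```

```text
t 13.57 pos [727.2 231.  385.7] shift tool mm [1.282e+02 1.000e-01 1.371e+02] after-turn shift [128.   -0.  137.3] turn [0.0006 0.0015 0.0015] F [0.45 0.17 0.36] q [ 0.56  0.51  0.21  0.   -1.27 -2.13] w 0.999
[278.92538437 106.59455848] [279.36469829  26.8273446 ]
```

View pics/wrist9.png

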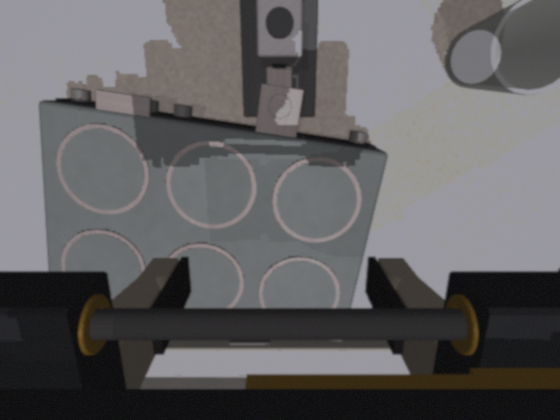

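```bash
python3 - <<'E'
from h import *
d=pickle.load(open('wrist9.pkl','rb'))
a=np.array(d["pixels"])[:,:,::-1]
k=5
c=cv2.convertScaleAbs(cv2.resize(a[0:145,225:335],None,fx=k,fy=k,interpolation=cv2.INTER_CUBIC),alpha=1.5)
cv2.imwrite('pics/c9.png',c)
f=lambda X:((proj(d,X)-[225,0]+.5)*k-.5).round(0)
print('boss',f([650,231,57]),'dot',f([598.5,231,110]),'plate front corners',f([662.5,196,10]),f([662.5,266,10]),'coltop',f([618.5,216,110]),f([618.5,246,110]))
E
```

```text
boss [272. 535.] dot [274. 132.] plate front corners [ 91. 595.] [451. 596.] coltop [161. 299.] [386. 299.]
```

View pics/c9.png

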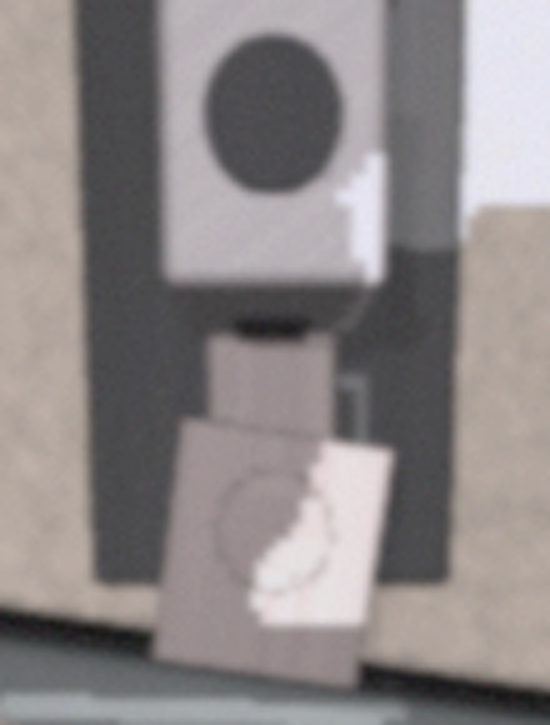

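The wrist crop shows the boss at (273,530) in crop pixels and the plate front at row 582. The saddle works out about 1.2 mm short of the boss centre and within 0.5 mm sideways, the yaw is about 0, and the handle is up. The placing is accepted. I move over the pad (world about (493,231,115)) with the fingers shut.

Emit:
apply_moves:
  steps: "0.025 0 0 0 0 0 1;0.034 0 0 0 0 0 1;0.034 0 0 0 0 0 1;0.034 0 0 0 0 0 1;0.034 0 0 0 0 0 1;0.034 0 0 0 0 0 1;0.025 0 0 0 0 0 1;0.01 0 0.01 0 0 0 1;0 0 0.02 0 0 0 1;0 0 0.02 0 0 0 1;0 0 0 0 0 0 1;0 0 0 0 0 0 1"

```text
time: 14.62
tool_pos: [473.6, 225.3, 333.7]
orientation: [-0.012, 3.141, 0.006]
force: [0.1, 0.3, 0.8]
gripper_width: 0.151
```

```bash
python3 - <<'E'
from h import *
need([493,231,303],0)
E
```

```text
t 14.62 pos [473.6 225.3 333.7] shift tool mm [-19.4   5.4  30.7] after-turn shift [-19.4   5.7  30.7] turn [0.0037 0.0005 0.0078] F [0.13 0.35 0.8 ] q [ 0.82  0.17 -0.42 -0.   -0.98 -2.38] w 0.151
```

Emit:
apply_moves:
  steps: "-0.018 0.005 0.01 0.003 0 0.008 1;-0.002 0 0.012 0 0 0 1;0 0 0 0 0 0 1;0 0 0 0 0 0 1"

```text
time: 14.95
tool_pos: [493.7, 230.9, 315.3]
orientation: [-0.002, 3.138, 0.005]
force: [0.2, 0.8, 0.4]
gripper_width: 0.004
```

```bash
python3 - <<'E'
from h import *
need([493,231,293.2],0)
for n in("side","top","wrist"):
    d=img(n); pickle.dump(d,open(n+'10.pkl','wb')); save(d,n+'10.png')
a=pickle.load(open('side10.pkl','rb')); save(a,'side10c.png',(180,340,100,300),4)
E
```

```text
t 14.95 pos [493.7 230.9 315.3] shift tool mm [ 0.8  0.1 22.1] after-turn shift [ 0.7  0.1 22.1] turn [0.003  0.0041 0.0012] F [0.21 0.78 0.38] q [ 0.8   0.22 -0.4   0.   -0.94 -2.37] w 0.004
```

View pics/side10c.png

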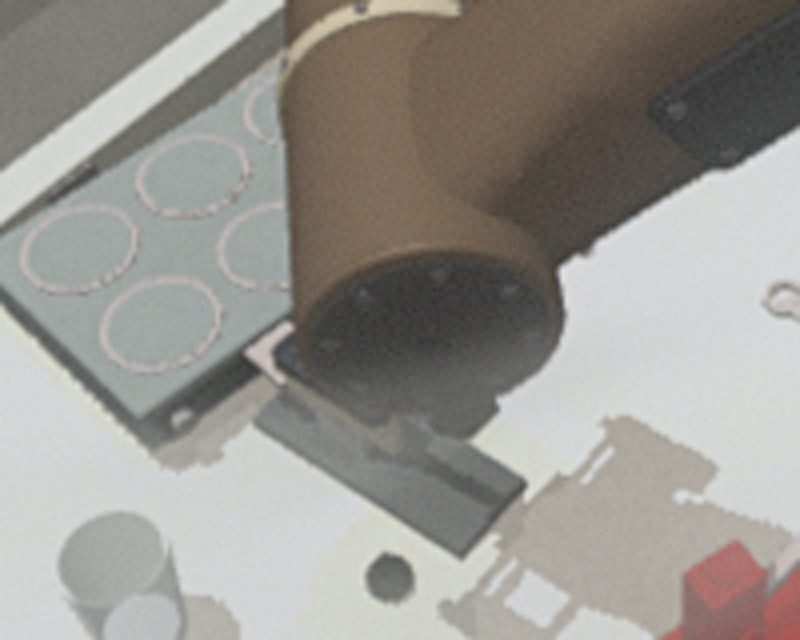

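View pics/wrist10.png

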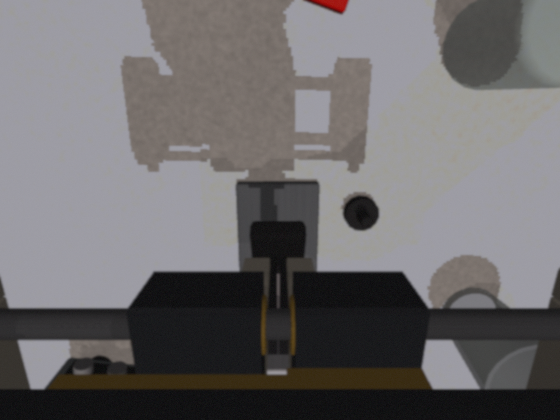

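Fingers are shut at tips z about 137, with the pad right below; its rear end shows at wrist (278,235). The first press follows the arc.

Emit:
apply_moves:
  steps: "0 0 0.012 0.003 0.004 0.001 1;0 0 0.006 0 0 0 1;0.003 0 0.006 0 0 0 1;0.003 0 0.006 0 0 0 1;0.003 0 0.006 0 0 0 1;0.0025 0 0.006 0 0 0 1"
  squeeze: 20

```text
time: 15.6
tool_pos: [481.8, 231.2, 273.8]
orientation: [-0.001, 3.136, 0.006]
force: [0.9, -0.9, 6.2]
gripper_width: 0.006
```

```bash
python3 - <<'E'
from h import *
need([473.4,231,240],0)
E
```

```text
t 15.6 pos [481.8 231.2 273.8] shift tool mm [ 8.5 -0.3 33.7] after-turn shift [ 8.4 -0.2 33.8] turn [0.0039 0.0051 0.0007] F [ 0.92 -0.86  6.25] q [ 0.81  0.25 -0.47  0.   -0.84 -2.39] w 0.006
```

Emit:
apply_moves:
  steps: "0.003 0 0.007 0.003 0.004 0 1;0.002 0 0.007 0 0 0 1;0.0015 0 0.007 0 0 0 1;0.001 0 0.007 0 0 0 1;0.0005 0 0.006 0 0 0 1"

```text
time: 16.02
tool_pos: [473.5, 231.6, 239.7]
orientation: [-0.006, 3.136, 0.003]
force: [-2.1, -1.3, 13.7]
gripper_width: 0.005
```

```bash
python3 - <<'E'
from h import *
need([473.4,231,240],0)
E
```

```text
t 16.02 pos [473.5 231.6 239.7] shift tool mm [ 0.1 -0.6 -0.3] after-turn shift [ 0.1 -0.6 -0.3] turn [0.0016 0.0059 0.0039] F [-2.14 -1.29 13.71] q [ 0.83  0.29 -0.53  0.   -0.75 -2.4 ] w 0.005
```

Emit:
apply_moves:
  steps: "0 0 0.004 0 0.003 0 1;0 0 0.004 0 0.003 0 1"

```text
time: 16.18
tool_pos: [473.9, 231.9, 235.3]
orientation: [-0.012, 3.139, 0.001]
force: [-15.4, -6.0, 55.3]
gripper_width: 0.006
```

```bash
python3 - <<'E'
from h import *
need([473.4,231,240],0)
for n in("side","wrist"):
    d=img(n); pickle.dump(d,open(n+'11.pkl','wb')); save(d,n+'11.png')
save(pickle.load(open('side11.pkl','rb')),'side11c.png',(180,340,80,280),4)
need([473.4,231,240],0)
E
```

```text
t 16.18 pos [473.9 231.9 235.3] shift tool mm [ 0.5 -0.9 -4.7] after-turn shift [ 0.5 -0.9 -4.7] turn [0.0007 0.003  0.0074] F [-15.43  -6.03  55.32] q [ 0.83  0.29 -0.53  0.   -0.75 -2.39] w 0.006
t 16.28 pos [473.9 231.8 236.1] shift tool mm [ 0.4 -0.8 -3.9] after-turn shift [ 0.5 -0.8 -3.9] turn [0.0009 0.0033 0.0075] F [-13.86  -5.07  47.26] q [ 0.83  0.29 -0.53  0.   -0.75 -2.39] w 0.007
```

View pics/side11c.png

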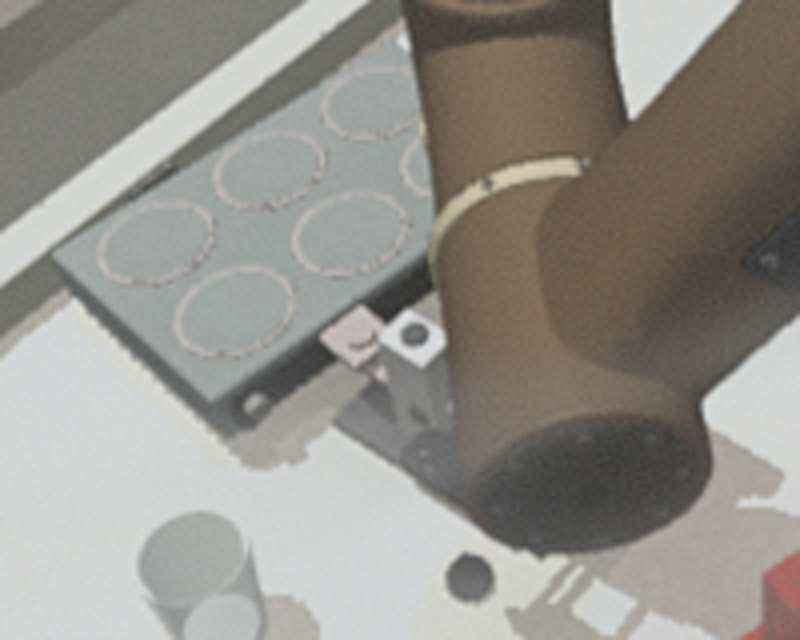

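View pics/wrist11.png

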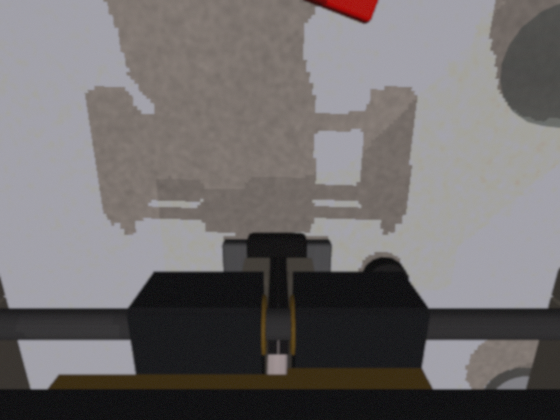

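Fully down on the stop. The last rows pushed harder than wanted, 55 N at the wrist, so I ease off and go up along the arc.

Emit:
apply_moves:
  steps: "0 0 -0.004 0 0 0.004 1;-0.0005 0 -0.006 0 0 0 1;-0.001 0 -0.006 0 0 0 1;-0.002 0 -0.006 0 0 0 1;-0.0025 0 -0.006 0 0 0 1;-0.003 0 -0.006 0 0 0 1;-0.003 0 -0.006 0 0 0 1;-0.003 0 -0.006 0 0 0 1;-0.003 0 -0.007 0 0 0 1;-0.002 0 -0.008 0 0 0 1;0 0 -0.01 0 0 0 1;0 0 -0.008 0 0 0 1;0 0 -0.006 0 0 0 1;0 0 0 0 0 0 1;0 0 0 0 0 0 1;0 0 0 0 0 0 1"

```text
time: 17.62
tool_pos: [494.4, 231.5, 330.0]
orientation: [-0.007, 3.137, 0.002]
force: [-0.5, 0.0, -0.7]
gripper_width: 0.003
```

```bash
python3 - <<'E'
from h import *
need([493,231,303],0)
for n in("side","top","wrist"):
    d=img(n); pickle.dump(d,open(n+'12.pkl','wb')); save(d,n+'12.png')
a=pickle.load(open('side12.pkl','rb')); save(a,'side12c.png',(180,340,80,280),4)
save(pickle.load(open('top12.pkl','rb')),'top12c.png',(130,270,110,230),4)
E
```

```text
t 17.62 pos [494.4 231.5 330. ] shift tool mm [ 1.5 -0.6 27. ] after-turn shift [ 1.4 -0.5 27. ] turn [0.0014 0.0043 0.0046] F [-0.54  0.   -0.72] q [ 0.8   0.21 -0.38  0.   -0.98 -2.37] w 0.003
```

View pics/side12c.png

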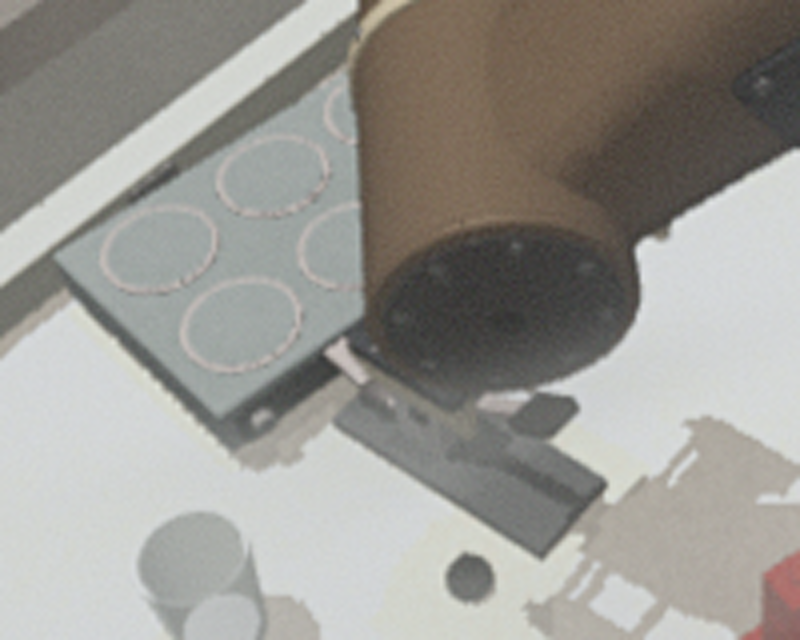

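View pics/wrist12.png

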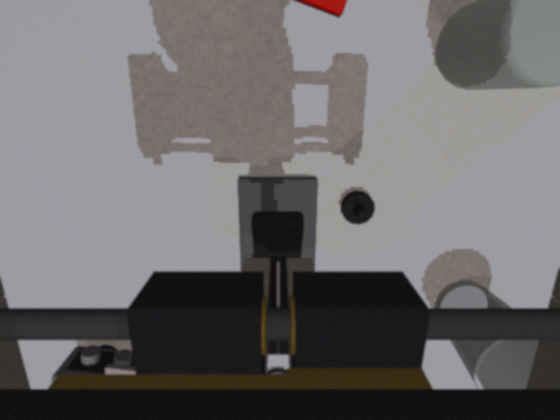

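View pics/top12c.png

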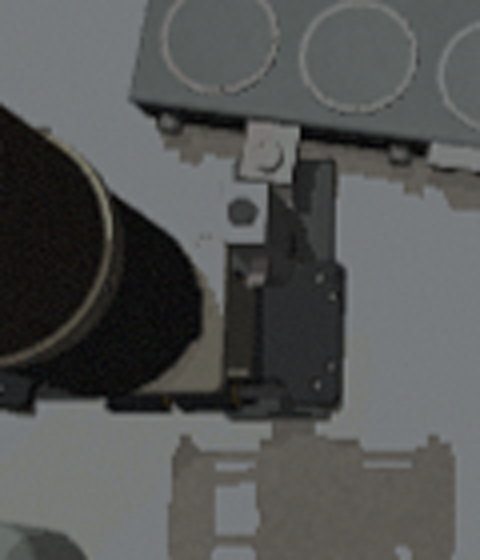

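Handle up again and the stirrer down: its near corner moved from (210,403) to (218,415) in the side crop. The base corner at (543,556) is unchanged from before pressing. Second press follows.

Emit:
apply_moves:
  steps: "0.001 0 0.01 0.001 0.004 0.004 1;0 0 0.01 0 0 0 1;0 0 0.007 0 0 0 1;0 0 0.006 0 0 0 1;0.003 0 0.006 0 0 0 1;0.003 0 0.006 0 0 0 1;0.003 0 0.006 0 0 0 1;0.003 0 0.006 0 0 0 1"

```text
time: 18.43
tool_pos: [481.4, 231.8, 267.1]
orientation: [-0.002, 3.14, -0.001]
force: [4.3, -2.3, 6.8]
gripper_width: 0.002
```

```bash
python3 - <<'E'
from h import *
need([473.4,231,240],0)
E
```

```text
t 18.43 pos [481.4 231.8 267.1] shift tool mm [ 8.  -0.8 27.1] after-turn shift [ 8.  -0.8 27.1] turn [-0.0006  0.0013  0.0011] F [ 4.34 -2.32  6.75] q [ 0.82  0.26 -0.48  0.   -0.83 -2.39] w 0.002
```

Emit:
apply_moves:
  steps: "0.003 0 0.006 0 0.001 0 1;0.003 0 0.006 0 0 0 1;0.001 0 0.006 0 0 0 1;0.001 0 0.005 0 0 0 1;0 0 0.003 0 0 0 1"

```text
time: 18.85
tool_pos: [474.3, 232.0, 241.7]
orientation: [-0.007, 3.134, 0.001]
force: [-3.5, 0.5, 8.5]
gripper_width: 0.005
```

```bash
python3 - <<'E'
from h import *
need([473.4,231,240],0)
E
```

```text
t 18.85 pos [474.3 232.  241.7] shift tool mm [ 0.9 -1.   1.7] after-turn shift [ 0.9 -1.   1.7] turn [0.0005 0.0081 0.0047] F [-3.51  0.46  8.47] q [ 0.83  0.29 -0.52  0.01 -0.76 -2.4 ] w 0.005
```

Emit:
apply_moves:
  steps: "0 0 0.0025 0 0.003 0 1;0 0 0.002 0 0 0 1"

```text
time: 19.02
tool_pos: [474.3, 232.1, 238.2]
orientation: [-0.01, 3.135, 0.001]
force: [-8.5, -2.2, 26.1]
gripper_width: 0.004
```

```bash
python3 - <<'E'
from h import *
need([473.4,231,240],0)
E
```

```text
t 19.02 pos [474.3 232.1 238.2] shift tool mm [ 0.9 -1.1 -1.8] after-turn shift [ 0.9 -1.1 -1.8] turn [0.0004 0.0067 0.0064] F [-8.54 -2.22 26.06] q [ 0.83  0.29 -0.53  0.01 -0.75 -2.4 ] w 0.004
```

```bash
python3 - <<'E'
from h import *
for n in("side","top","wrist"):
    d=img(n); pickle.dump(d,open(n+'13.pkl','wb')); save(d,n+'13.png')
a=pickle.load(open('side13.pkl','rb')); save(a,'side13c.png',(180,340,80,280),4)
save(pickle.load(open('top13.pkl','rb')),'top13c.png',(130,270,110,230),4)
need([473.4,231,240],0)
E
```

```text
t 19.17 pos [474.2 232.1 238.8] shift tool mm [ 0.8 -1.  -1.2] after-turn shift [ 0.8 -1.1 -1.2] turn [0.0007 0.0071 0.0064] F [-6.26 -2.11 20.74] q [ 0.83  0.29 -0.53  0.01 -0.75 -2.4 ] w 0.006
```

View pics/side13c.png

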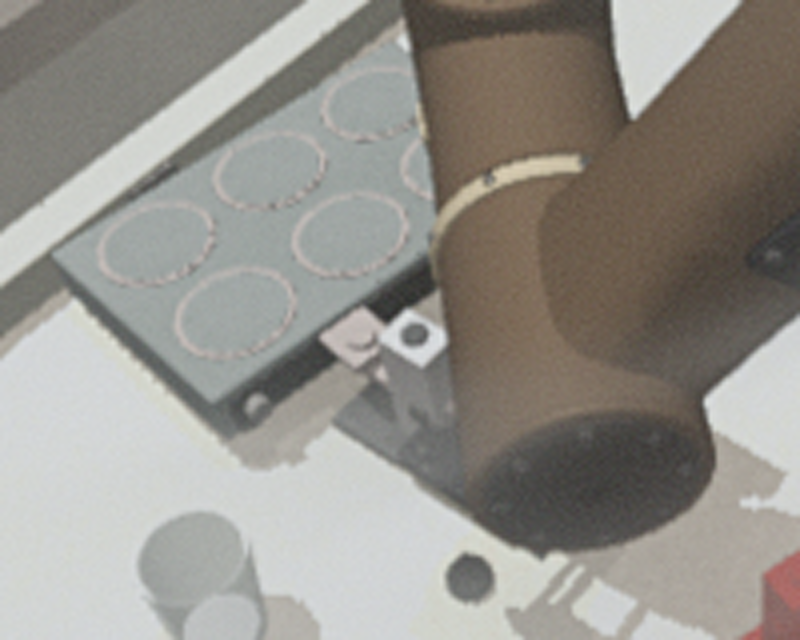

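View pics/top13c.png

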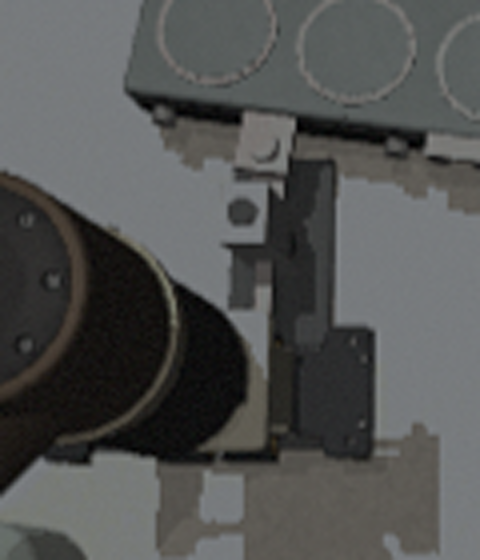

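```bash
python3 - <<'E'
from h import *
for i in range(12):
    d=img("side")
    if i%2: need([473.4,231,240],0)
a=pickle.load(open('side13.pkl','rb'))
print('pix diff',np.abs(np.array(d["pixels"]).astype(int)-np.array(a["pixels"])).mean())
E
```

```text
t 19.27 pos [474.2 232.  238.8] shift tool mm [ 0.8 -1.  -1.2] after-turn shift [ 0.8 -1.  -1.2] turn [0.0008 0.0072 0.0063] F [-5.53 -3.44 19.35] q [ 0.83  0.29 -0.53  0.01 -0.75 -2.4 ] w 0.008
t 19.37 pos [474.2 232.  238.8] shift tool mm [ 0.8 -1.  -1.2] after-turn shift [ 0.8 -1.  -1.2] turn [0.0009 0.0073 0.0063] F [-4.64 -2.22 19.92] q [ 0.83  0.29 -0.53  0.01 -0.75 -2.4 ] w 0.002
t 19.47 pos [474.2 232.  238.8] shift tool mm [ 0.8 -1.  -1.2] after-turn shift [ 0.8 -1.  -1.2] turn [0.0009 0.0073 0.0063] F [-5.26 -2.86 20.21] q [ 0.83  0.29 -0.53  0.01 -0.75 -2.4 ] w 0.006
t 19.57 pos [474.2 232.  238.8] shift tool mm [ 0.8 -1.  -1.2] after-turn shift [ 0.8 -1.  -1.2] turn [0.0009 0.0073 0.0063] F [-6.44 -2.66 19.41] q [ 0.83  0.29 -0.53  0.01 -0.75 -2.4 ] w 0.002
t 19.67 pos [474.2 232.  238.8] shift tool mm [ 0.8 -1.  -1.2] after-turn shift [ 0.8 -1.  -1.2] turn [0.0009 0.0073 0.0063] F [-5.33 -3.08 20.43] q [ 0.83  0.29 -0.53  0.01 -0.75 -2.4 ] w 0.003
t 19.77 pos [474.2 232.  238.8] shift tool mm [ 0.8 -1.  -1.2] after-turn shift [ 0.8 -1.  -1.2] turn [0.0009 0.0073 0.0063] F [-5.48 -2.24 19.44] q [ 0.83  0.29 -0.53  0.01 -0.75 -2.4 ] w 0.004
pix diff 2.661004818594104
```

The hold is steady at about 20 N on the stop. The boss moved by (-5,-8) crop pixels in the top view, where a 14 mm lift predicts about (-5,-6). The jack's column and the foot are unmoved. I hand in.

```bash
python3 - <<'E'
from plant import ticket
print(ticket.close_job())
E
```

```text
the job is handed in; nothing more can be done
None
```

The job is done and handed in at about 20 s: the jack is under the stirrer's lift pad, and I finished holding its handle down with the stirrer raised.

- **Placing:** I gripped the grey jack by its column and set it flat on the bench, clear of the spare foot. I let go with the handle up. I set it about 0.15 rad off square to the stirrer's face, because a square base would have touched the spare foot. The wrist camera put the saddle about 1.2 mm short of the pad centre along the jack and within 0.5 mm sideways. The top camera differed from this by 1 to 3 mm.
- **First press:** The handle went fully down, then all the way up, and the side picture showed the stirrer standing down again. The end of this press was harder than intended, about 55 N upward at the wrist. The pictures afterwards showed no movement of the jack.
- **Second press and hold:** The handle is held on its stop at a steady 20 N, unchanged over the last 0.6 s of readings. The side view matches the first full stroke. In the top view the lug moved about as far as a 14 mm lift should show. The jack and the spare foot had not moved, and I did not check the other bench items with a separate before-and-after comparison.

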